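Push a slab-glass bar through the sprung flap of a UV curing box

TASK

Lay the red glass bar in the loading track of the white UV curing box, in front of its closed orange flap, and let go of it; then take the wooden push stick and with it slide the bar in, so that the glass itself pushes the flap open, until the bar is wholly inside and the flap has swung fully shut behind it. Keep the gripper itself out of the box and off the flap, and do not tip the glass over. Finally lay the stick flat on the bench, clear of the box, and leave everything else where it was.

Things in the scene. Friction and masses are not known exactly. Their poses are not given: they have to be found in the camera images.
- uvbox: white UV curing box, fixed. Origin on the bench (z=0) under the middle of its mouth's outer face; x points level INTO the box, z up. Housing x=0..235 mm, y=-55..55 mm, 105 mm high, amber window on top. Mouth 62 mm wide, 53 mm high above the track floor; the tunnel behind is 62 mm wide, 88 mm high, level with the track, back wall at x=223 mm
- track_mid (a point): middle of the loading track's floor, 85 mm before the mouth, axes as the box. The track is an aluminium plate 110 mm wide, its top 12 mm above the bench, running 170 mm out from the mouth; two dark fences on it, 8 mm high and 5 mm thick, stand 54 mm apart inside, along both sides of the middle line
- flap (a joint): orange plate flap in the mouth, 56 x 49 x 4 mm, hinged along its top edge 51 mm above the track floor; 0 = shut, grows as its lower edge swings inward and up, to 1.5 rad. A light spring and its weight shut it (1 to 2 N opens it). It rides on what is under it (about 1.2 rad on a glass bar) and can shut only when the bar's rear end is 50 mm beyond the mouth and the stick is withdrawn
- flap_mid (a point): middle of the shut flap, 26 mm above the track floor, fixed to the box, x axis pointing into the box
- redbar_mid (a point): RED glass bar 130 x 40 x 34 mm (long axis x, width y, height z), about 0.42 kg, lying flat on the bench; the point is its centre, half-way up (17 mm), x along its length
- redbar: the same red bar, origin at the centre of its underside
- amberbar_mid (a point): AMBER glass bar 130 x 40 x 34 mm (long axis x, width y, height z), about 0.42 kg, lying flat on the bench; the point is its centre, half-way up (17 mm), x along its length. Not to be moved
- greenbar_mid (a point): dark GREEN glass bar 130 x 40 x 34 mm (long axis x, width y, height z), about 0.42 kg, lying flat on the bench; the point is its centre, half-way up (17 mm), x along its length. Not to be moved
- stick_mid (a point): wooden push stick, 0.12 kg, lying on the bench on its underside: the centre of its handle block, which is 70 mm long (x), 20 mm wide (y) and 50 mm high, 25 mm above the underside. x axis = from handle to nose
- stick: the same stick, origin at the underside of the handle's middle. A shaft 16 mm wide, 22 mm high runs along the underside from x=-70 to x=+140 mm and ends in a dark rubber nose 28 mm wide, 22 mm high, its flat pushing face at x=+140 mm. It balances near the handle
- oil: brown bottle, 56 mm across, 150 mm tall, origin at underside. Not to be moved
- mug: blue mug, 76 mm across, 90 mm tall, handle on its +y side, origin at underside. Not to be moved
- pliers: red-handled pliers lying flat, 160 mm long, jaws towards +x, 16 mm high. Not to be moved
- hammer: hammer lying flat along x. Not to be moved
- jar: green jar, 70 mm across, 90 mm tall. Not to be moved
- square: try square lying flat, steel blade 150 mm along x, wooden stock 120 mm along y, 12 mm high. Not to be moved

How it is judged:
On the way, in this order (a step that is already met when the one before it is completed fails the run):
1. the red bar lies in the loading track, let go, wholly in front of the shut flap (y of redbar_mid in the frame of uvbox between -0.02 and 0.02 m and z of redbar_mid in the frame of uvbox between 0.022 and 0.035 m and angle between the x axis of redbar_mid and the x axis of uvbox, either way round below 0.17 rad and x of redbar_mid in the frame of uvbox between -0.165 and -0.06 m and value of joint flap below 0.1 rad and contact force between the fingers and redbar below 0.1 N and linear speed of redbar below 0.02 m/s), for 0.2 s.
2. the stick pushes the bar and the bar holds the flap open (value of joint flap above 0.7 rad and contact force between stick and redbar above 0.1 N and contact force between the fingers and redbar below 0.1 N and x of redbar_mid in the frame of uvbox between -0.06 and 0.11 m).
At the end, for the whole second after the job is handed in: The red bar lies flat on the box floor, within 20 mm of the tunnel's middle and 10 degrees of its direction, its rear end at least 47 mm beyond the mouth; the flap is within 0.1 rad of shut; the stick lies on the bench itself (handle centre below 32 mm), not touching the box; all at rest (y of redbar_mid in the frame of uvbox between -0.02 and 0.02 m and z of redbar_mid in the frame of uvbox between 0.022 and 0.035 m and angle between the x axis of redbar_mid and the x axis of uvbox, either way round below 0.17 rad and x of redbar_mid in the frame of uvbox above 0.112 m and value of joint flap below 0.1 rad and linear speed of each of redbar, stick below 0.02 m/s and height (world z) of stick_mid below 0.032 m and contact force between stick and uvbox below 0.05 N).
It fails at once if the gripper is in the box (x of the grasp point in the frame of uvbox between 0.005 and 0.22 m and y of the grasp point in the frame of uvbox between -0.03 and 0.03 m and z of the grasp point in the frame of uvbox below 0.09 m).
It fails at once if the fingers touch the flap (contact force between the fingers and flap above 0.3 N).
It fails at once if the fingers push the red bar through the flap (contact force between the fingers and redbar above 0.5 N and x of redbar_mid in the frame of uvbox between -0.04 and 0.2 m and y of redbar_mid in the frame of uvbox between -0.04 and 0.04 m and z of redbar_mid in the frame of uvbox below 0.06 m).
It fails at once if the red bar is tipped by more than 30 degrees (angle between redbar's own z axis and vertical above 0.52 rad).
It fails at once if a bystander (amber or green bar, bottle, mug, pliers, hammer, jar, square) is moved by more than 20 mm (distance of any of amberbar_mid, greenbar_mid, oil, mug, pliers, hammer, jar, square from where it was at the start of the episode above 0.02 m).
It also fails if it takes over 72 s, if anything falls off the work surface, if the arm or the gripper's body presses on something with over 40 N, if the wrist force passes 120 N, or if a joint passes its speed limit or range.

ROBOT

A 7-joint arm with a two-finger parallel gripper is mounted at the origin on the work surface. World frame = base frame: x ahead of the robot, y to its left, z up, the work surface at z = 0. Lengths are in m, angles in rad, forces in N, time in s.
With the tool pointing down it reaches from about 0.375 to 0.925 m from the base axis. Payload 3.1 kg.
Tool frame: the origin (TCP) lies at the centre of the arm's flange, where the gripper is bolted on; the fingertips stand 173 mm ahead of it and the grasp point (between the pads) lies 155 mm ahead of it; z points along the fingers, y is the line along which they close (so a half turn about z gives the same grasp; the last joint's range is limited). The gripper opens to 85 mm and grips with 20 to 120 N. Pads are 22 mm wide; open, the fingers measure 114 mm over their backs; the gripper's body (76 mm by 85 mm) begins 54 mm behind the grasp point. The pads swing forward as they close: fully open they stand 13 mm farther back than shut.
Start: joints at [1.225, 0.383, 0.044, 1.598, -0.018, 1.161, -0.05], TCP at [0.159, -0.63, 0.405] pointing down, gripper open.
Joint ranges: [-2.61, 2.61], [-0.41, 2.15], [-1.48, 1.57], [0, 2.5], [-1.57, 4.71], [0.05, 1.97], [-2.85, 2.85]. Speed limits (rad/s): [2.79, 2.79, 3.14, 3.14, 3.14, 3.14, 3.14].

INTERFACE

Orientations are given as a unit quaternion [w, x, y, z].
In Python, from plant import ctrl, cams gives the robot as it stands.
- The arm moves only by the tool play_rows, never from a script. Its argument "series" is a list of rows, each a list of 7 numbers: the turn, a rotation vector about the tool's x, y, z in degrees, then the shift along the tool's x, y, z in cm, then the finger opening in cm, from 0 to 8.54. A call has 1 to 10 rows; each row is the pose to reach, as a shift and turn from the pose commanded when the call began, along the tool's axes at that moment; what a row does not reach only later rows make up. A row lasts 1/12 s, in which the tool goes at most 41.7 mm and 7.16 degrees, less where a joint would pass 70% of its speed; a pose out of reach is approached as far as the arm can. A call with a gripper value outside its range is refused whole. The fingers move at their own pace and stop on an object; "squeeze" is the grip in N (left out, the last holds). Time passes only in rows, so rows that repeat a pose let the fingers close. It gives the time, the measured TCP pose, the force, the opening and the grip force at its end, in the units of the state.
- ctrl.observe(): the state, without advancing time (a new reading comes with each control period).
- cams.grab_frame(name): name is "side" or "top" or "wrist"; returns the picture (400x640x3 uint8, blue, green, red); there is no depth.
- cams.camera_info(name): a dict with "mtx" (3x3 intrinsics, pixels), "R" (3x3) and "t" (3): a world point X has camera coordinates R X + t. Camera axes: x right, y down, z forward; pixel columns grow to the right and rows downward; lengths in m; the calibration is good to about 2 mm. A picture is of the moment at which its call begins: read the wrist's pose just before it. camera_info takes no time and is no camera call; for the wrist camera it gives the pose at the moment of the call.
- ctrl.hand_in(): hands the job in; it is judged then, once.
The state is a dict: "time_s": time; "q": joint angles; "qvel": joint speeds; "effort": joint torques, N m; "tool_pos": TCP position; "tcp_rot": TCP orientation; "force": force on the tool from outside, world axes, zero at the start; "moment": the same for the moment, N m; "finger_gap": opening from 0.0 (shut) to 1.0 (fully open); "finger_force": force on a finger pad.
Only numpy, scipy, OpenCV 4.12 (cv2) and the standard library are available. Lean on these libraries where they do the work, as an engineer would, in place of code of your own. Each camera call takes 0.05 s, during which the arm holds its last target. There are 200 camera calls.

## Working session

There is one attempt and no reset: what is moved stays moved. The work goes in short steps, Python scripts to look and compute and a tool call to move; the robot and the scene stay as the last step left them, time stands still between calls to the robot, and variables do not carry over. Pictures are saved under pics/ and viewed, at most 14 in all, crops included, and the job is handed in when it is done.

Besides the shell and the picture viewer there is one more tool, called after "Call:" as name([rows], argument=value, ...), one row to a line, values as JSON. play_rows: Moves the arm, as the interface text tells. Its arguments: {"type":"object","properties":{"series":{"type":"array"},"squeeze":{"type":"number"}},"required":["series"]}

```bash
mkdir -p pics; ls
python3 - <<'E'
from plant import ctrl,cams
import cv2
s=ctrl.observe();print({k:s[k] for k in('time_s','tool_pos','tcp_rot','finger_gap')})
for n in('side','top'):
    cv2.imwrite(f'pics/{n}0.png',cams.grab_frame(n));i=cams.camera_info(n);print(n,i['mtx'].tolist() if hasattr(i['mtx'],'tolist') else i['mtx'],i['R'],i['t'])
E
```

```text
pics
{'time_s': 0.0, 'tool_pos': array([ 0.15933408, -0.62966031,  0.40326884]), 'tcp_rot': array([-1.31879443e-03,  9.92327952e-01,  1.23626242e-01, -2.22768330e-04]), 'finger_gap': 0.9993808367237148}
side [[376.21892198121657, 0.0, 322.0072329942077], [0.0, 376.21892198121657, 196.0721124738445], [0.0, 0.0, 1.0]] [[-0.97662542 -0.21474064  0.00944672]
 [-0.13933187  0.5989824  -0.78854722]
 [ 0.16367472 -0.77143149 -0.61490166]] [0.53524076 0.12289294 1.29304746]
top [[506.6937682788576, 0.0, 317.31342635828724], [0.0, 506.6937682788576, 197.41209458266027], [0.0, 0.0, 1.0]] [[ 0.02984312 -0.99946576  0.01332626]
 [-0.98597245 -0.03162535 -0.1638846 ]
 [ 0.16421849 -0.0082485  -0.9863895 ]] [-0.01545312  0.56863388  1.53756273]
```

View pics/top0.png

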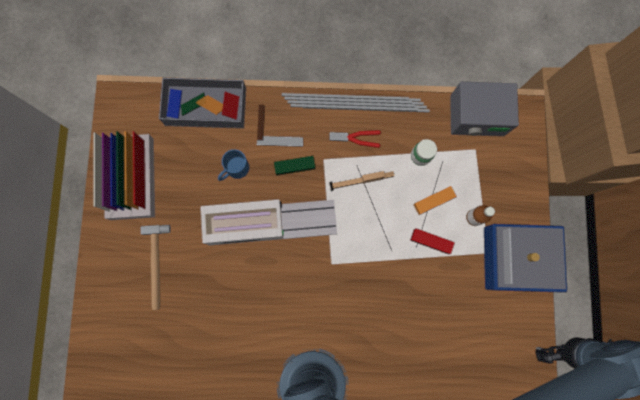

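View pics/side0.png

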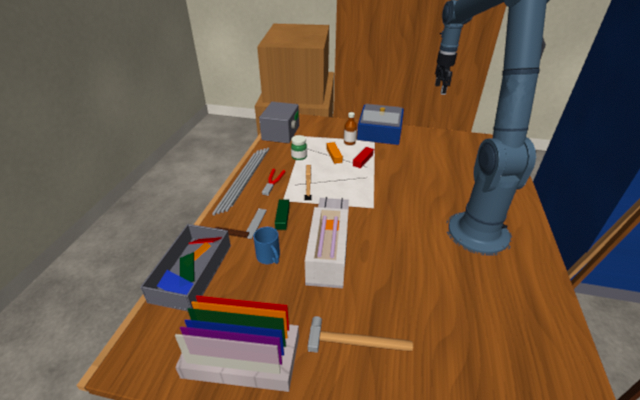

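The top view shows the box at (201–283, 205–240) with its track out to x=336. The red bar is at (432,241), and the stick runs from its nose at (331,186) to its tail at (393,174). The amber bar is at (435,200) and the oil bottle at (481,214). The side view agrees.

```bash
cat > h.py <<'E'
import numpy as np,cv2
from scipy.spatial.transform import Rotation as Ro
from plant import ctrl,cams
def ray(px,z,i):
    px=np.atleast_2d(px).astype(float)
    R=np.array(i['R']);C=-R.T@np.array(i['t'])
    d=(R.T@np.linalg.inv(i['mtx'])@np.c_[px,np.ones(len(px))].T).T
    return (C+d*((z-C[2])/d[:,2])[:,None])[:,:2]
def proj(X,i):
    p=np.array(i['mtx'])@(np.array(i['R'])@np.atleast_2d(X).T+np.array(i['t'])[:,None]);return (p[:2]/p[2]).T
def rect(mask,z,i,near=None):
    cs,_=cv2.findContours(mask.astype(np.uint8),0,1)
    c=max(cs,key=cv2.contourArea)
    w=ray(c[:,0,:],z,i);r=cv2.minAreaRect((w*1000).astype(np.float32))
    b=cv2.boxPoints(r);e=[b[1]-b[0],b[2]-b[1]];l=max(e,key=np.linalg.norm)
    return np.array(r[0])/1000,sorted(r[1]),np.degrees(np.arctan2(l[1],l[0]))
def pose():
    s=ctrl.observe();q=s['tcp_rot'];return s,np.array(s['tool_pos']),Ro.from_quat([q[1],q[2],q[3],q[0]])
def go(grasp,yaw):
    """shift cm / turn deg in tool axes to bring the grasp point to a world point, tool down, closing line (tool y) at yaw deg (mod 180)"""
    s,p,R=pose();best=None
    for k in(0,180):
        a=np.radians(yaw+k);y=np.array([np.cos(a),np.sin(a),0]);z=np.array([0,0,-1.]);x=np.cross(y,z)
        T=Ro.from_matrix(np.c_[x,y,z]);v=(R.inv()*T).as_rotvec(degrees=True)
        if best is None or np.linalg.norm(v)<np.linalg.norm(best):best=v
    d=R.inv().apply(np.array(grasp)+[0,0,.155]-p)*100
    print('turn',best.round(1),'shift',d.round(2),'t',round(s['time_s'],2),'q7',round(s['q'][6],2))
E
python3 - <<'E'
from h import *
i=cams.camera_info('top');im=cv2.imread('pics/top0.png');hsv=cv2.cvtColor(im,cv2.COLOR_BGR2HSV);H,S,V=cv2.split(hsv)
def roi(m,x0,y0,x1,y1):
    o=np.zeros_like(m,bool);o[y0:y1,x0:x1]=m[y0:y1,x0:x1];return o
print('red',rect(roi(((H<6)|(H>172))&(S>150),400,222,470,262),.034,i))
print('amber',rect(roi((H>6)&(H<22)&(S>150),405,180,462,222),.034,i))
print('stick',rect(roi((S>70)|(V<90),327,166,400,193),.011,i))
print('box',rect(roi((S<60)&(V>140),190,195,283,250),.105,i))
print('nose',ray([[331,186]],.02,i),'tail',ray([[393,174]],.02,i))
print('track corners',ray([[334,201],[336,236],[283,205],[283,238]],.012,i))
cv2.imwrite('pics/z0.png',cv2.resize(im[150:260,190:500],None,fx=2.58,fy=2.58,interpolation=cv2.INTER_CUBIC))
E
```

```text
red (array([ 0.44542065, -0.35976117]), [37.214378356933594, 127.29424285888672], np.float32(71.8142))
amber (array([ 0.57501404, -0.3685589 ]), [34.60044479370117, 129.89036560058594], np.float32(-62.79289))
stick (array([ 0.640086  , -0.13802126]), [26.147008895874023, 207.45388793945312], np.float32(-74.83911))
box (array([0.48212543, 0.22615271]), [111.8236312866211, 243.13734436035156], np.float32(-83.16373))
nose [[ 0.61167854 -0.04067532]] tail [[ 0.65734179 -0.23884003]]
track corners [[ 0.56476366 -0.05178054]
 [ 0.45304861 -0.06083552]
 [ 0.54666457  0.11042023]
 [ 0.4415511   0.10611446]]
```

View pics/z0.png

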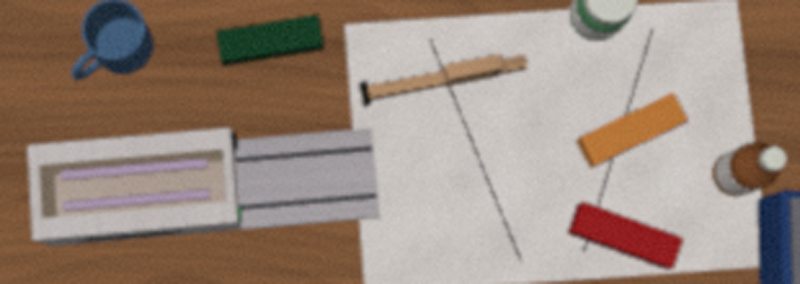

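The box axis, fences, red bar and stick can all be made out. I'll move above the red bar for a close look.

```bash
python3 -c "
from h import *
go([.445,-.36,.19],-18.2)"
```

```text
turn [ -0.1  -0.1 -57.6] shift [ 34.31 -19.12   5.88] t 0.1 q7 -0.05
```

Call:
play_rows([
  [0,0,-57.6,34.3,-19.1,0,8.5],
  [0,0,-57.6,34.3,-19.1,0,8.5],
  [0,0,-57.6,34.3,-19.1,2,8.5],
  [0,0,-57.6,34.3,-19.1,4,8.5],
  [0,0,-57.6,34.3,-19.1,5.9,8.5],
  [0,0,-57.6,34.3,-19.1,5.9,8.5],
  [0,0,-57.6,34.3,-19.1,5.9,8.5],
  [0,0,-57.6,34.3,-19.1,5.9,8.5],
  [0,0,-57.6,34.3,-19.1,5.9,8.5],
  [0,0,-57.6,34.3,-19.1,5.9,8.5],
])

```text
time_s: 0.93
tool_pos: [0.4484, -0.3556, 0.3443]
tcp_rot: [-0.001, 0.808, 0.589, 0.001]
force: [2.4, 1.1, 0.1]
finger_gap: 0.993
finger_force: 0.0
```

Call:
play_rows([
  [0,0,0,0,0,0,8.5],
  [0,0,0,0,0,0,8.5],
  [0,0,0,0,0,0,8.5],
])

```text
time_s: 1.18
tool_pos: [0.4444, -0.3615, 0.3453]
tcp_rot: [-0.0, 0.81, 0.586, -0.001]
force: [0.2, -0.4, 0.0]
finger_gap: 0.995
finger_force: 0.0
```

Run:
```python
from h import *
s,p,R=pose();print(p,R.as_matrix().round(3).tolist(),s['qvel'].round(3))
i=cams.camera_info('wrist');im=cams.grab_frame('wrist');cv2.imwrite('pics/w1.png',im)
H,S,V=cv2.split(cv2.cvtColor(im,cv2.COLOR_BGR2HSV))
m=((H<6)|(H>172))&(S>150);print(rect(m,.034,i))
go([.445,-.36,.029],-18.2)
```

```text
[ 0.44440828 -0.36145634  0.34528487] [[0.313, 0.95, -0.001], [0.95, -0.313, -0.0], [-0.001, -0.001, -1.0]] [ 0.023 -0.008  0.028 -0.004 -0.002 -0.001 -0.002]
(array([ 0.44606436, -0.36285657]), [38.707645416259766, 129.19760131835938], np.float32(71.43706))
turn [-0.1  0.1 -0.2] shift [ 0.27  0.05 16.15] t 1.23 q7 0.2
```

View pics/w1.png

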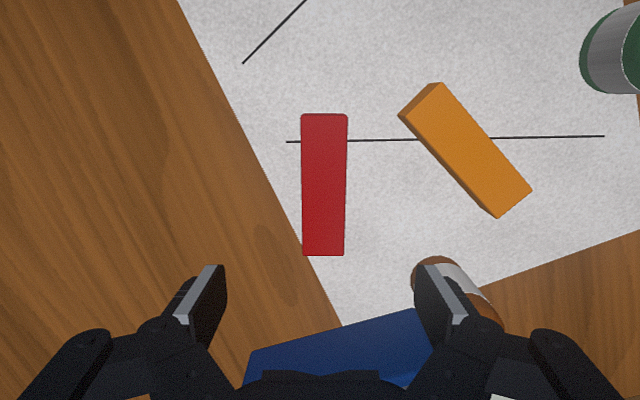

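The red bar is sharp in the wrist view, at (301–347, 114–256), and the amber bar is clear of the fingers. I'll go down and grip it.

Call:
play_rows([
  [0,0,0.2,0,0.25,4,8.5],
  [0,0,0.2,0,0.25,8,8.5],
  [0,0,0.2,0,0.25,12,8.5],
  [0,0,0.2,0,0.25,14.5,8.5],
  [0,0,0.2,0,0.25,16.1,8.5],
  [0,0,0.2,0,0.25,16.1,8.5],
  [0,0,0.2,0,0.25,16.1,8.5],
  [0,0,0.2,0,0.25,16.1,3],
  [0,0,0.2,0,0.25,16.1,3],
  [0,0,0.2,0,0.25,16.1,3],
], squeeze=50)

```text
time_s: 2.07
tool_pos: [0.4482, -0.3626, 0.1867]
tcp_rot: [0.002, 0.811, 0.585, 0.0]
force: [-0.8, -0.3, 0.8]
finger_gap: 0.602
finger_force: 0.0
```

Call:
play_rows([
  [0,0,0,0,0,0,3],
  [0,0,0,0,0,0,3],
  [0,0,0,0,0,0,3],
  [0,0,0,0,0,0,3],
  [0,0,0,0,0,0,3],
])

```text
time_s: 2.48
tool_pos: [0.4479, -0.3622, 0.1865]
tcp_rot: [0.001, 0.811, 0.585, -0.0]
force: [-1.9, 0.9, 7.3]
finger_gap: 0.456
finger_force: 54.3
```

Run:
```python
from h import *
s,p,R=pose();print(p,s['finger_gap'],s['finger_force'],s['force'])
go([.446,-.363,.20],-18.6)
go([.509,-.065,.20],6)
```

```text
[ 0.4479279  -0.36222037  0.18648232] 0.4559991715084533 54.30297553539276 [-1.94158139  0.90632666  7.27998506]
turn [0.1 0.1 0.2] shift [ -0.16  -0.13 -16.85] t 2.48 q7 0.13
turn [  0.1   0.1 -24.4] shift [ 30.11  -3.57 -16.9 ] t 2.48 q7 0.13
```

Call:
play_rows([
  [0,0,0,0,0,-4,3],
  [0,0,0,0,0,-8,3],
  [0,0,-12,6,-1,-12,3],
  [0,0,-24.4,12,-2,-15,3],
  [0,0,-24.4,16,-3,-17,3],
  [0,0,-24.4,20,-3.6,-17,3],
  [0,0,-24.4,22,-3.6,-17,3],
  [0,0,-24.4,22,-3.6,-17,3],
  [0,0,-24.4,22,-3.6,-17,3],
  [0,0,-24.4,22,-3.6,-17,3],
])

```text
time_s: 3.32
tool_pos: [0.483, -0.1378, 0.355]
tcp_rot: [0.0, 0.666, 0.746, 0.0]
force: [-0.2, -0.8, -3.7]
finger_gap: 0.457
finger_force: 53.2
```

Call:
play_rows([
  [0,0,0,0,0,0,3],
  [0,0,0,0,0,0,3],
])

```text
time_s: 3.48
tool_pos: [0.4818, -0.1429, 0.3538]
tcp_rot: [-0.001, 0.67, 0.742, -0.001]
force: [-0.8, -1.3, -4.3]
finger_gap: 0.455
finger_force: 53.2
```

Run:
```python
from h import *
s,p,R=pose();print(p,s['finger_gap'],s['finger_force'])
i=cams.camera_info('wrist');im=cams.grab_frame('wrist');cv2.imwrite('pics/w2.png',im)
go([.509,-.065,.20],6)
```

```text
[ 0.48184411 -0.14292608  0.35375882] 0.45510297758837254 53.1817227602005
turn [-0.1 -0.  -0.2] shift [ 7.51  3.49 -0.13] t 3.53 q7 0.21
```

View pics/w2.png

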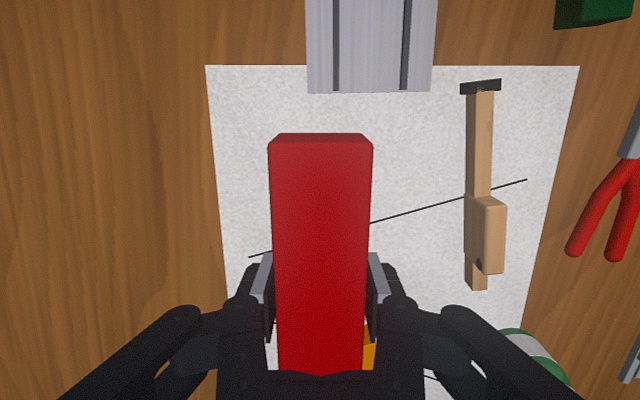

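The track end shows at (308–432, 93) with the fences at columns about 332–339 and 400–408. The bar is held straight, and the stick's nose is at (481,87) with its tail at (476,290). I'll measure the fence lines by sub-row detection.

Run:
```python
from h import *
i=cams.camera_info('wrist');im=cv2.imread('pics/w2.png');g=cv2.cvtColor(im,cv2.COLOR_BGR2GRAY)
L=[]
for lo,hi in((322,348),(390,418)):
    pts=[]
    for r in range(4,86,4):
        c=np.where(g[r,lo:hi]<90)[0]+lo
        if len(c): pts.append([c.mean(),r])
    w=ray(pts,.020,i);vx,vy,x,y=cv2.fitLine((w*1000).astype(np.float32),cv2.DIST_HUBER,0,.01,.01).ravel()
    L.append((x,y,vx,vy));print('fence',w[0],w[-1],np.degrees(np.arctan2(vy,vx)))
print('track end',ray([[308,93],[432,93]],.012,i))
H,S,V=cv2.split(cv2.cvtColor(im,cv2.COLOR_BGR2HSV))
n=np.zeros(g.shape,bool);n[74:100,452:508]=g[74:100,452:508]<70;print('nose',rect(n,.022,i))
sh=np.zeros(g.shape,bool);sh[98:190,455:500]=(S>75)[98:190,455:500];print('shaft',rect(sh,.022,i))
print('handle top rect',ray([[484,198],[505,198],[503,273],[484,273]],.05,i))
# top view check of mouth & box
j=cams.camera_info('top');print('mouth top px->',ray([[282,203],[282.5,239]],.105,j))
```

```text
fence [0.47796297 0.00599984] [ 0.48500666 -0.05441468] -83.34995
fence [0.5358056  0.01185533] [ 0.54242103 -0.04857805] -83.46672
track end [[ 0.4616892  -0.06418115]
 [ 0.57213581 -0.05294765]]
nose (array([ 0.60902924, -0.04412408]), [9.798876762390137, 34.25536346435547], np.float32(12.918918))
shaft (array([ 0.62034985, -0.09355174]), [23.3040714263916, 85.9061279296875], np.float32(-76.827034))
handle top rect [[ 0.62275078 -0.13480775]
 [ 0.64084938 -0.13295475]
 [ 0.65930005 -0.20510027]
 [ 0.64160796 -0.2069218 ]]
mouth top px-> [[0.53878402 0.1081275 ]
 [0.43080229 0.10218535]]
```

```bash
python3 -c "
from h import *
go([.5063,.0156,.065],6.6)"
```

```text
turn [-0.1 -0.  -0.8] shift [15.55  4.06 13.37] t 3.53 q7 0.21
```

Call:
play_rows([
  [0,0,-0.8,4,1.1,0,3],
  [0,0,-0.8,8,2.2,0,3],
  [0,0,-0.8,12,3.2,3,3],
  [0,0,-0.8,15.5,4.1,6,3],
  [0,0,-0.8,15.5,4.1,9,3],
  [0,0,-0.8,15.5,4.1,12,3],
  [0,0,-0.8,15.5,4.1,13.3,3],
  [0,0,-0.8,15.5,4.1,13.3,3],
  [0,0,-0.8,15.5,4.1,13.3,3],
  [0,0,-0.8,15.5,4.1,13.3,3],
])

```text
time_s: 4.37
tool_pos: [0.5088, 0.0156, 0.2233]
tcp_rot: [0.001, 0.665, 0.747, 0.001]
force: [0.2, 0.1, -3.2]
finger_gap: 0.456
finger_force: 53.0
```

Run:
```python
from h import *
s,p,R=pose();print(p,s['finger_gap'],s['force'])
i=cams.camera_info('wrist');im=cams.grab_frame('wrist');cv2.imwrite('pics/w3.png',im)
go([.5063,.0156,.0445],6.6)
```

```text
[0.50877903 0.01557427 0.2232675 ] 0.4564024962903682 [ 0.17264629  0.11461886 -3.15531895]
turn [0.3 0.1 0. ] shift [ 0.01 -0.28  2.42] t 4.42 q7 -0.26
```

View pics/w3.png

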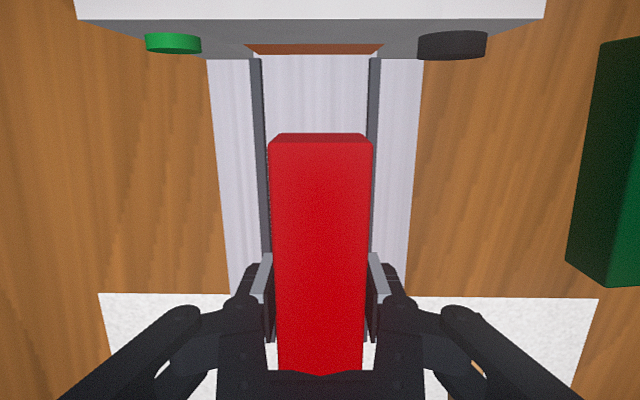

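The bar hovers between the fences (columns ~256 and ~375 at row 58), with the flap at rows 43–53 ahead. Next I'll check the lateral offset of the fence middle line.

Run:
```python
from h import *
i=cams.camera_info('wrist');im=cv2.imread('pics/w3.png');g=cv2.cvtColor(im,cv2.COLOR_BGR2GRAY)
s,p,R=pose();M=[]
for r in range(66,126,8):
    a=np.where(g[r,240:270]<110)[0]+240;b=np.where(g[r,362:390]<110)[0]+362
    w=ray([[a.mean(),r],[b.mean(),r]],.016,i);m=w.mean(0);t=R.inv().apply(np.r_[m,0]-np.r_[p[:2],0])*1000
    print(r,a.min(),a.max(),b.min(),b.max(),t.round(1),np.linalg.norm(w[0]-w[1]).round(4));M.append(m)
d=M[0]-M[-1];print(np.degrees(np.arctan2(d[1],d[0])))
print('mouth edge floor',ray([[320,58]],.012,i),'tool',R.inv().apply(np.r_[ray([[320,58]],.012,i)[0],0]-np.r_[p[:2],0]).round(3))
go([.5063,.0156,.0445],6.6)
```

```text
66 250 261 369 379 [92.6 -2.3 -0.1] 0.0589
74 250 261 369 379 [88.9 -2.3 -0.1] 0.0593
82 251 262 368 379 [85.2 -2.2 -0.1] 0.0589
90 251 262 368 378 [81.4 -2.4 -0.1] 0.0591
98 252 263 368 378 [77.5 -2.1 -0.1] 0.059
106 252 263 367 377 [73.6 -2.4 -0.1] 0.059
114 253 263 367 377 [69.6 -2.3 -0.1] 0.0591
122 254 264 367 377 [65.5 -2.  -0.1] 0.059
97.17687303539726
mouth edge floor [[0.49810391 0.11186895]] tool [ 0.097  0.    -0.   ]
turn [0.3 0.1 0. ] shift [ 0.01 -0.28  2.42] t 4.42 q7 -0.26
```

Call:
play_rows([
  [0,0,0,0,-0.25,0.7,3],
  [0,0,0,0,-0.25,1.5,3],
  [0,0,0,0,-0.25,2.1,3],
  [0,0,0,0,-0.25,2.4,3],
  [0,0,0,0,-0.25,2.4,3],
  [0,0,0,0,-0.25,2.4,3],
])

```text
time_s: 4.92
tool_pos: [0.5047, 0.0165, 0.1985]
tcp_rot: [-0.0, 0.664, 0.748, -0.001]
force: [-3.5, -0.5, 6.9]
finger_gap: 0.453
finger_force: 54.5
```

Call:
play_rows([
  [0,0,0,0,0,0,6],
  [0,0,0,0,0,0,6.5],
  [0,0,0,0,0,0,7],
  [0,0,0,0,0,0,7],
  [0,0,0,0,0,0,7],
  [0,0,0,0,0,-3,7],
  [0,0,0,0,0,-7,7],
  [0,0,0,0,0,-11,7],
  [0,0,0,0,0,-15,7],
  [0,0,0,0,0,-15,7],
])

```text
time_s: 5.75
tool_pos: [0.5085, 0.0178, 0.3561]
tcp_rot: [0.006, 0.664, 0.748, 0.005]
force: [1.6, 0.6, 1.3]
finger_gap: 0.819
finger_force: 0.0
```

Run:
```python
from h import *
s,p,R=pose();print(p,s['finger_gap'])
i=cams.camera_info('wrist');im=cams.grab_frame('wrist');cv2.imwrite('pics/w4.png',im)
H,S,V=cv2.split(cv2.cvtColor(im,cv2.COLOR_BGR2HSV))
m=((H<6)|(H>172))&(S>150);print(rect(m,.046,i))
# stick estimate: origin via nose face & shaft yaw
go([.639,-.170,.15],13.2)
```

```text
[0.50852912 0.01779844 0.35612052] 0.8189747618833669
(array([0.50376334, 0.01544462]), [38.55211639404297, 128.8734130859375], np.float32(-83.28901))
turn [ 0.6  0.2 -6.4] shift [-20.15  10.81   4.95] t 5.8 q7 -0.13
```

The bar lies in the track at box x ≈ −0.095 and well aligned. Next, the stick.

Call:
play_rows([
  [0,0,-6.8,-4,2,0,7],
  [0,0,-6.8,-8,4.3,0,7],
  [0,0,-6.8,-12,6.5,0,7],
  [0,0,-6.8,-16,8.6,0,7],
  [0,0,-6.8,-20.2,10.8,0,6],
  [0,0,-6.8,-20.2,10.8,0,6],
  [0,0,-6.8,-20.2,10.8,0,6],
  [0,0,-6.8,-20.2,10.8,0,6],
  [0,0,-6.8,-20.2,10.8,0,6],
  [0,0,-6.8,-20.2,10.8,0,6],
])

```text
time_s: 6.63
tool_pos: [0.6354, -0.1687, 0.3468]
tcp_rot: [-0.001, 0.617, 0.787, 0.0]
force: [-0.3, 0.9, -0.2]
finger_gap: 0.702
finger_force: 0.0
```

Run:
```python
from h import *
s,p,R=pose();print(p,s['finger_gap'])
i=cams.camera_info('wrist');im=cams.grab_frame('wrist');cv2.imwrite('pics/w5.png',im)
go([.641,-.172,.15],14)
```

```text
[ 0.63544704 -0.16870081  0.34675218] 0.7024892191952756
turn [-0.1 -0.1 -0.2] shift [-0.46  0.46  4.22] t 6.68 q7 0.24
```

View pics/w5.png

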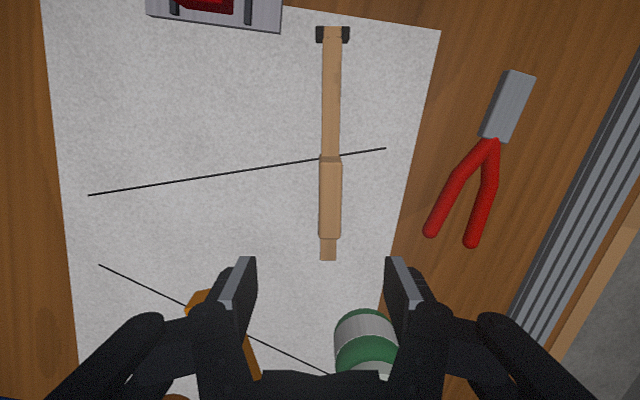

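The handle top is at (319–342, 162–238), the nose at (316–349, 26–42), and the jar at the lower right.

Run:
```python
from h import *
i=cams.camera_info('wrist');im=cv2.imread('pics/w5.png');H,S,V=cv2.split(cv2.cvtColor(im,cv2.COLOR_BGR2HSV))
P=[]
for r in range(172,234,4):
    c=np.where(S[r,300:360]>75)[0]+300;P.append([c.mean(),r])
w=ray(P,.045,i);print('handle',w[0],w[-1],[c.min(),c.max()])
Q=[]
for r in range(50,150,5):
    c=np.where(S[r,300:360]>75)[0]+300;Q.append([c.mean(),r])
v=ray(Q,.022,i);d=v[0]-v[-1];print('shaft',v[0],v[-1],np.degrees(np.arctan2(d[1],d[0])))
print('handle ends',ray([[330.5,162],[330.5,238]],.05,i),'nose face',ray([[332.5,26]],.022,i),'tail',ray([[328,260]],.02,i))
print('jar',ray([[424,147]],.09,cams.camera_info('top')))
```

```text
handle [ 0.63834088 -0.14954669] [ 0.65101339 -0.20278533] [np.int64(319), np.int64(339)]
shaft [ 0.61666768 -0.05550229] [ 0.63418214 -0.13069378] 103.11218206651385
handle ends [[ 0.63625628 -0.14028776]
 [ 0.65306359 -0.20597939]] nose face [[ 0.61268481 -0.03842196]] tail [[ 0.66079827 -0.24282529]]
jar [[ 0.73071237 -0.323496  ]]
```

```bash
python3 -c "
from h import *
go([.6443,-.1735,.030],13.1)"
```

```text
turn [-0.1 -0.1  0.7] shift [-0.7   0.76 16.21] t 6.68 q7 0.24
```

Call:
play_rows([
  [0,0,0.7,-0.7,0.75,4,5.5],
  [0,0,0.7,-0.7,0.75,8,5.5],
  [0,0,0.7,-0.7,0.75,11,5.5],
  [0,0,0.7,-0.7,0.75,13.5,5.5],
  [0,0,0.7,-0.7,0.75,15.5,5.5],
  [0,0,0.7,-0.7,0.75,16.2,5.5],
  [0,0,0.7,-0.7,0.75,16.2,5.5],
  [0,0,0.7,-0.7,0.75,16.2,5.5],
  [0,0,0.7,-0.7,0.75,16.2,1],
  [0,0,0.7,-0.7,0.75,16.2,1],
], squeeze=80)

```text
time_s: 7.52
tool_pos: [0.6461, -0.1761, 0.1881]
tcp_rot: [0.002, 0.623, 0.782, 0.001]
force: [-0.2, 0.3, -0.2]
finger_gap: 0.377
finger_force: 0.0
```

Call:
play_rows([
  [0,0,0,0,0,0,1],
  [0,0,0,0,0,0,1],
  [0,0,0,0,0,0,1],
  [0,0,0,0,0,0,1],
  [0,0,0,0,0,0,1],
  [0,0,0,0,0,0,1],
])

```text
time_s: 8.02
tool_pos: [0.6462, -0.1763, 0.1879]
tcp_rot: [0.002, 0.623, 0.782, 0.001]
force: [-1.0, 1.0, 6.3]
finger_gap: 0.227
finger_force: 78.7
```

Run:
```python
from h import *
s,p,R=pose();print(p,s['finger_gap'],s['finger_force'],s['force'])
# box mouth at (.4955,.110), dir
d=np.array([-.1190,.9929]);m=np.array([.4945,.1105])
for x in(-.33,-.085): print(x,m+x*d)
g=m-.33*d;go([g[0],g[1],.11],6.8)
```

```text
[ 0.64617295 -0.1763343   0.18789047] 0.22715191909183802 78.68408560752869 [-0.98891301  1.00387601  6.29633169]
-0.33 [ 0.53377  -0.217157]
-0.085 [0.504615  0.0261035]
turn [0.2 0.1 6.1] shift [ -1.48 -11.84  -7.75] t 8.02 q7 0.16
```

Call:
play_rows([
  [0,0,0,0,0,-3,1],
  [0,0,0,0,0,-6,1],
  [0,0,2,-0.5,-3,-7.7,1],
  [0,0,4,-1,-6,-7.7,1],
  [0,0,6.1,-1.5,-9,-7.7,1],
  [0,0,6.1,-1.5,-11.8,-7.7,1],
  [0,0,6.1,-1.5,-11.8,-7.7,1],
  [0,0,6.1,-1.5,-11.8,-7.7,1],
  [0,0,6.1,-1.5,-11.8,-7.7,1],
])

```text
time_s: 8.77
tool_pos: [0.5334, -0.217, 0.2628]
tcp_rot: [0.0, 0.664, 0.748, 0.0]
force: [0.2, 0.3, -1.0]
finger_gap: 0.219
finger_force: 78.5
```

Run:
```python
from h import *
s,p,R=pose();print(p,s['finger_gap'],s['finger_force'],s['force'])
i=cams.camera_info('wrist');im=cams.grab_frame('wrist');cv2.imwrite('pics/w6.png',im)
d=np.array([-.1175,.993]);m=np.array([.4955,.1107])
g=m-.33*d;go([g[0],g[1],.049],6.7)
g=m-.30*d;go([g[0],g[1],.049],6.7)
```

```text
[ 0.53335901 -0.21704754  0.26278034] 0.21933086359022316 78.5391104221344 [ 0.18533935  0.25524305 -1.02544981]
turn [ 0.1 -0.   0.2] shift [-0.04  0.    5.9 ] t 8.82 q7 0.22
turn [ 0.1 -0.   0.2] shift [2.96 0.01 5.9 ] t 8.82 q7 0.22
```

View pics/w6.png

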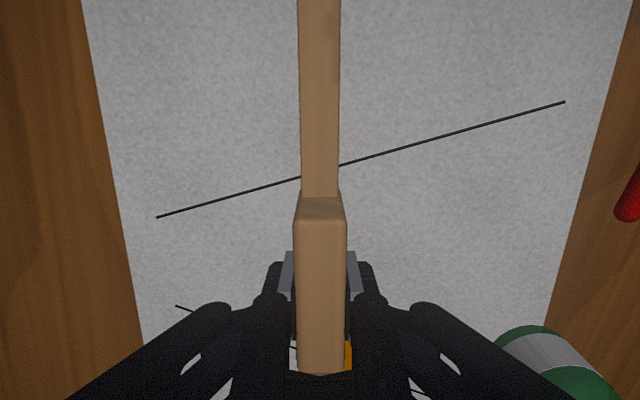

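The stick is held straight, shaft around columns 300–340. I'll lower it and start pushing.

Call:
play_rows([
  [0,0,0.2,0,0,2.5,1],
  [0,0,0.2,0,0,4.5,1],
  [0,0,0.2,0,0,5.5,1],
  [0,0,0.2,0,0,5.9,1],
  [0,0,0.2,0,0,5.9,1],
  [0,0,0.2,0,0,5.9,1],
  [0,0,0.2,0,0,5.9,1],
])

```text
time_s: 9.4
tool_pos: [0.5343, -0.2171, 0.2048]
tcp_rot: [0.001, 0.665, 0.747, 0.001]
force: [-0.3, -0.2, -0.2]
finger_gap: 0.224
finger_force: 78.5
```

Call:
play_rows([
  [0,0,0,0.7,0,0,1],
  [0,0,0,1.4,0,0,1],
  [0,0,0,2.1,0,0,1],
  [0,0,0,2.8,0,0,1],
  [0,0,0,3.5,0,0,1],
  [0,0,0,4.2,0,0,1],
  [0,0,0,4.8,0,0,1],
  [0,0,0,5.4,0,0,1],
  [0,0,0,6,0,0,1],
  [0,0,0,6,0,0,1],
])

```text
time_s: 10.23
tool_pos: [0.5265, -0.156, 0.2039]
tcp_rot: [-0.0, 0.665, 0.747, 0.0]
force: [0.4, -0.8, -0.5]
finger_gap: 0.221
finger_force: 78.6
```

Run:
```python
from h import *
s,p,R=pose();print(p,s['finger_gap'],s['finger_force'],s['force'])
i=cams.camera_info('top');im=cams.grab_frame('top');cv2.imwrite('pics/t2.png',im)
H,S,V=cv2.split(cv2.cvtColor(im,cv2.COLOR_BGR2HSV));m=((H<6)|(H>172))&(S>120);k=np.zeros_like(m);k[195:250,190:345]=m[195:250,190:345]
print(rect(k,.046,i))
wi=cams.camera_info('wrist');wm=cams.grab_frame('wrist')
top=cv2.resize(im[180:260,190:390],None,fx=3.2,fy=3.2)
cv2.imwrite('pics/c2.png',np.vstack([top,cv2.resize(wm,None,fx=.5,fy=.5)[:, :].repeat(2,1)[:,:640]]))
d=np.array([-.1175,.993]);mm=np.array([.4955,.1107])
print('box x of grasp',(p[:2]-mm)@d)
g=mm-.08*d;go([g[0],g[1],.049],6.7)
```

```text
[ 0.52649723 -0.15598136  0.20387101] 0.22107438154647238 78.59220385551453 [ 0.36614796 -0.78312981 -0.46736983]
(array([0.49940808, 0.04851806]), [39.68085861206055, 126.66677856445312], np.float32(-83.21075))
box x of grasp -0.26845676818322045
turn [-0.  -0.1 -0. ] shift [18.87  0.06 -0.03] t 10.33 q7 0.07
```

View pics/c2.png

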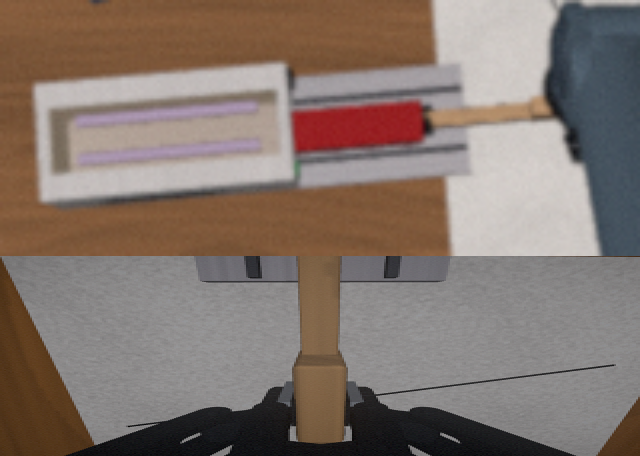

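The top view shows the bar straight at the mouth with the stick nose touching its rear. I'll push on.

Call:
play_rows([
  [0,0,0,0.7,0,0,1],
  [0,0,0,1.4,0,0,1],
  [0,0,0,2.1,0,0,1],
  [0,0,0,2.8,0,0,1],
  [0,0,0,3.5,0,0,1],
  [0,0,0,4.2,0,0,1],
  [0,0,0,4.9,0,0,1],
  [0,0,0,5.6,0,0,1],
  [0,0,0,6.3,0,0,1],
  [0,0,0,7,0,0,1],
])

```text
time_s: 11.17
tool_pos: [0.518, -0.087, 0.2035]
tcp_rot: [-0.0, 0.665, 0.747, -0.0]
force: [-0.4, -3.0, -0.7]
finger_gap: 0.22
finger_force: 78.7
```

Run:
```python
from h import *
s,p,R=pose();print(p,s['force'])
i=cams.camera_info('top');im=cams.grab_frame('top')
H,S,V=cv2.split(cv2.cvtColor(im,cv2.COLOR_BGR2HSV));m=((H<6)|(H>172))&(S>120);k=np.zeros_like(m);k[195:250,190:345]=m[195:250,190:345]
print(rect(k,.046,i))
d=np.array([-.1175,.993]);mm=np.array([.4955,.1107]);print('box x of grasp',(p[:2]-mm)@d)
g=mm-.08*d;go([g[0],g[1],.049],6.7)
```

```text
[ 0.51800947 -0.08704984  0.20349536] [-0.43003596 -2.99301257 -0.73250525]
(array([0.49509991, 0.08297603]), [39.18370819091797, 57.32544708251953], np.float32(-83.418015))
box x of grasp -0.1990104501011132
turn [-0.  -0.1  0.1] shift [11.69  0.08 -0.03] t 11.22 q7 -0.06
```

Pushing normally at about 3 N.

Call:
play_rows([
  [0,0,0,0.7,0,0,1],
  [0,0,0,1.4,0,0,1],
  [0,0,0,2.1,0,0,1],
  [0,0,0,2.8,0,0,1],
  [0,0,0,3.5,0,0,1],
  [0,0,0,4.2,0,0,1],
  [0,0,0,4.9,0,0,1],
  [0,0,0,5.6,0,0,1],
  [0,0,0,6.3,0,0,1],
  [0,0,0,7,0,0,1],
])

```text
time_s: 12.05
tool_pos: [0.5101, -0.0178, 0.2036]
tcp_rot: [-0.0, 0.665, 0.747, -0.0]
force: [0.3, -3.2, -1.4]
finger_gap: 0.224
finger_force: 78.6
```

Call:
play_rows([
  [0,0,0,0.7,0,0,1],
  [0,0,0,1.4,0,0,1],
  [0,0,0,2.1,0,0,1],
  [0,0,0,2.8,0,0,1],
  [0,0,0,3.5,0,0,1],
  [0,0,0,4.1,0,0,1],
  [0,0,0,4.6,0,0,1],
  [0,0,0,4.9,0,0,1],
  [0,0,0,4.9,0,0,1],
])

```text
time_s: 12.8
tool_pos: [0.5042, 0.0318, 0.2035]
tcp_rot: [-0.001, 0.665, 0.747, 0.0]
force: [0.3, 0.2, -2.0]
finger_gap: 0.224
finger_force: 78.4
```

Run:
```python
from h import *
s,p,R=pose();print(p,s['force'],s['finger_gap'])
i=cams.camera_info('top');im=cams.grab_frame('top');cv2.imwrite('pics/t3.png',im)
d=np.array([-.1175,.993]);mm=np.array([.4955,.1107]);print('box x of grasp',(p[:2]-mm)@d)
cv2.imwrite('pics/c3.png',cv2.resize(im[180:260,190:390],None,fx=4,fy=4,interpolation=cv2.INTER_CUBIC))
```

```text
[0.50422863 0.03177318 0.20352494] [ 0.28167673  0.21661616 -1.95489881] 0.22365070073078794
box x of grasp -0.07939994847065483
```

View pics/c3.png

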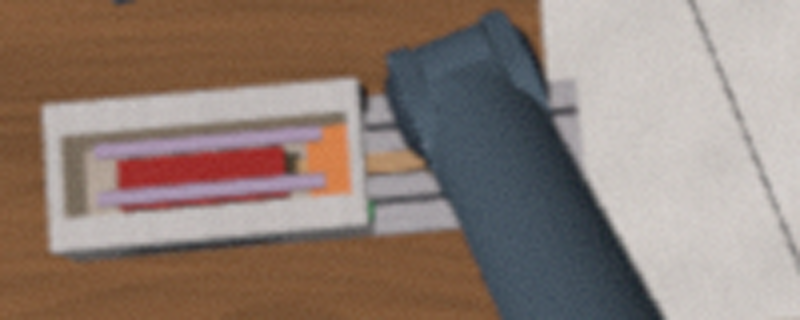

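Through the window the red bar is seen wholly inside, with its rear at about (285,165) in the crop, and the orange flap is resting on the shaft. I'll withdraw the stick straight back.

Call:
play_rows([
  [0,0,0,-1,0,0,1],
  [0,0,0,-2.5,0,0,1],
  [0,0,0,-4,0,0,1],
  [0,0,0,-5.5,0,0,1],
  [0,0,0,-7,0,0,1],
  [0,0,0,-9,0,0,1],
  [0,0,0,-11,0,0,1],
  [0,0,0,-13,0,0,1],
  [0,0,0,-15,0,0,1],
  [0,0,0,-17,0,0,1],
])

```text
time_s: 13.68
tool_pos: [0.5243, -0.1406, 0.2039]
tcp_rot: [0.0, 0.666, 0.746, 0.0]
force: [1.2, 0.2, -0.9]
finger_gap: 0.223
finger_force: 78.4
```

Call:
play_rows([
  [0,0,0,-2,0,0,1],
  [0,0,0,-5,0,-1,1],
  [0,0,0,-8,0,-2,1],
  [0,0,0,-8,0,-3,1],
  [0,0,0,-8,0,-3,1],
  [0,0,0,-8,0,-3,1],
  [0,0,0,-8,0,-3,1],
])

```text
time_s: 14.27
tool_pos: [0.5331, -0.217, 0.2332]
tcp_rot: [-0.001, 0.665, 0.747, 0.0]
force: [-0.2, 0.5, -0.3]
finger_gap: 0.223
finger_force: 78.5
```

Run:
```python
from h import *
s,p,R=pose();print(p,s['force'],s['finger_gap'])
i=cams.camera_info('top');im=cams.grab_frame('top');cv2.imwrite('pics/t4.png',im)
H,S,V=cv2.split(cv2.cvtColor(im,cv2.COLOR_BGR2HSV));m=((H<6)|(H>172))&(S>120);k=np.zeros_like(m);k[195:250,190:285]=m[195:250,190:285]
ys,xs=np.where(k);print(xs.min(),xs.max())
d=np.array([-.1175,.993]);mm=np.array([.4955,.1107]);n=np.array([.993,.1175])
for px in((xs.min(),ys[xs==xs.min()].mean()),(xs.max(),ys[xs==xs.max()].mean())):
    q=ray([px],.046,i)[0]-mm;print('box x,y',q@d,-(q@n))
cv2.imwrite('pics/c4.png',cv2.resize(im[180:260,190:390],None,fx=4,fy=4,interpolation=cv2.INTER_CUBIC))
go([.646,-.176,.035],13.1)
```

```text
[ 0.53313171 -0.21695114  0.23323178] [-0.15546312  0.53233916 -0.25317638] 0.22285958836423936
219 261
box x,y 0.19345754942931856 -0.012540616330563342
box x,y 0.0642652396204977 0.0017723022119029916
turn [-0.1 -0.1 -6.4] shift [ 2.69 11.7   4.29] t 14.32 q7 0.2
```

View pics/c4.png

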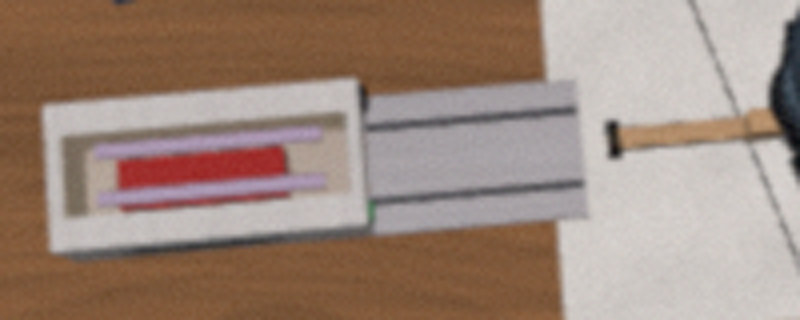

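The bar's rear end is 64 mm beyond the mouth and no orange shows any more, so the flap is shut. I'll lay the stick back where it was.

Call:
play_rows([
  [0,0,-3,1,3.5,0,1],
  [0,0,-6.4,2,7,0,1],
  [0,0,-6.4,2.7,10,0,1],
  [0,0,-6.4,2.7,11.7,1,1],
  [0,0,-6.4,2.7,11.7,2.5,1],
  [0,0,-6.4,2.7,11.7,3.8,1],
  [0,0,-6.4,2.7,11.7,4.4,1],
  [0,0,-6.4,2.7,11.7,4.5,1],
  [0,0,-6.4,2.7,11.7,4.5,1],
  [0,0,-6.4,2.7,11.7,4.5,1],
])

```text
time_s: 15.15
tool_pos: [0.6449, -0.1775, 0.1877]
tcp_rot: [-0.001, 0.623, 0.783, -0.001]
force: [0.3, 0.7, -0.7]
finger_gap: 0.224
finger_force: 79.4
```

Call:
play_rows([
  [0,0,0,0,0,0.1,1],
  [0,0,0,0,0,0.1,1],
  [0,0,0,0,0,0.1,3],
  [0,0,0,0,0,0.1,4.5],
  [0,0,0,0,0,0.1,4.5],
  [0,0,0,0,0,0.1,4.5],
  [0,0,0,0,0,-3,4.5],
  [0,0,0,0,0,-7,4.5],
  [0,0,0,0,0,-11,4.5],
  [0,0,0,0,0,-15,4.5],
])

```text
time_s: 15.98
tool_pos: [0.6462, -0.1781, 0.3397]
tcp_rot: [-0.0, 0.623, 0.783, -0.0]
force: [1.2, 0.3, 0.7]
finger_gap: 0.528
finger_force: 0.0
```

Call:
play_rows([
  [0,0,0,-4,0,0,4.5],
  [0,0,0,-4,0,0,4.5],
  [0,0,0,-4,0,0,4.5],
  [0,0,0,-4,0,0,4.5],
])

```text
time_s: 16.32
tool_pos: [0.6552, -0.2176, 0.3384]
tcp_rot: [-0.0, 0.623, 0.782, 0.0]
force: [-0.3, 0.5, -0.2]
finger_gap: 0.526
finger_force: 0.0
```

Run:
```python
from h import *
im=cams.grab_frame('side');w=cams.grab_frame('wrist')
cv2.imwrite('pics/f.png',np.vstack([cv2.resize(im[120:300,220:420],(640,576))[:330],cv2.resize(w,(400,250))[:,:].copy() if 0 else cv2.copyMakeBorder(cv2.resize(w,(400,250)),0,0,0,240,0)]))
```

View pics/f.png

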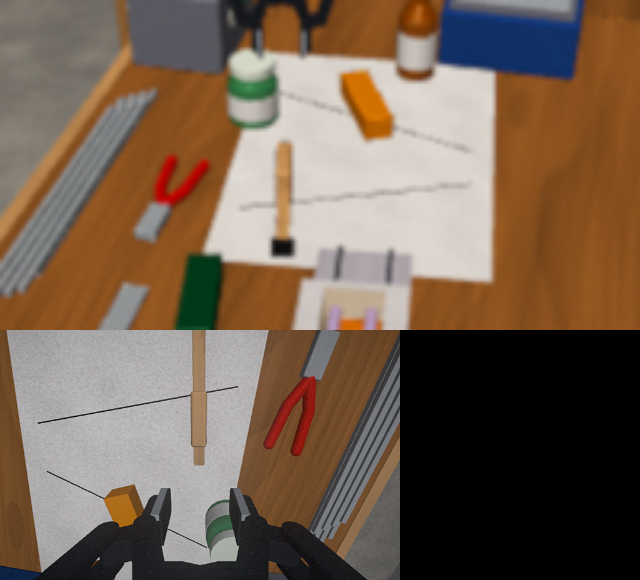

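The side view shows the stick lying flat on the bench at (283,200) and clear of the box. The flap's inner face shows through the window just as it did at the start, and the bystanders are untouched.

```bash
python3 -c "
from plant import ctrl
print(ctrl.hand_in())"
```

```text
the job is handed in; nothing more can be done
None
```

I handed the job in at about 16 s of the 72 s allowed, with no verdict returned: the red bar is inside the box with its rear end about 64 mm beyond the mouth, the flap looks shut, and the stick lies flat on the bench, clear of the box.

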